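# Refit the hand nut on the cupping lab's sample grinder

### The arm

A 6-joint arm with a two-finger parallel gripper is mounted at the origin on the work surface. World frame = base frame: x ahead of the robot, y to its left, z up, the work surface at z = 0. Lengths are in m, angles in degrees, forces in N, time in s.
With the tool pointing down it reaches from about 0.3 to 0.75 m from the base axis. Payload 8.5 kg.
Tool frame: the origin (TCP) lies midway between the tips of the shut fingers; the grasp point (between the pads) lies 19 mm behind it (env.hold_point_z is the distance from the TCP to the grasp point, in m); z points along the fingers, y is the line along which they close (so a half turn about z gives the same grasp; the last joint's range is limited). The gripper opens to 85 mm and grips with 20 to 120 N. Pads are 22 mm wide; open, the fingers measure 114 mm over their backs; the gripper's body (76 mm by 85 mm) begins 54 mm behind the grasp point. The pads swing forward as they close: fully open they stand 13 mm farther back than shut.
Start: joints at [62.55, 21.807, 74.336, -0, 83.858, -12.336], TCP at [0.143, 0.531, 0.231] pointing down, gripper open.
Joint ranges: [-178.18, 178.18], [-50.72, 133.34], [12.68, 142.11], [-81.47, 261.47], [9.98, 163.14], [-165.26, 165.26]. Speed limits (degrees/s): [136.94, 136.94, 180, 180, 180, 180].

### API

Orientations are given as a 3x3 rotation matrix whose columns are the frame's x, y, z axes.
In Python, from rig import observe, get_image, camera_info, env gives the robot as it stands.
- The arm moves only by the tool drive_tool, never from a script. Its arguments are lists of equal length, an entry for each row: "offset": the shift along the tool's x, y, z in units of 40 mm (1.0 is 40 mm), a list of three; "turn": the turn, a rotation vector about the tool's x, y, z in units of 6 degrees (1.0 is 6 degrees), a list of three; "hand": the opening, from 0 (shut) to 1 (fully open). A call has exactly 10 rows; each row shifts and turns the commanded pose from where the row before left it, along the tool's axes as they then stand; what a row does not reach is not made up. A row lasts 1/8 s, in which the tool goes at most 62.5 mm and 10.7 degrees, less where a joint would pass 70% of its speed; a pose out of reach is approached as far as the arm can. A call is refused whole if a number of a shift passes 1 or a number of a turn 1, either way. A call with a gripper value outside its range is refused whole. The fingers move at their own pace and stop on an object; "newtons" is the grip in N (left out, the last holds). Time passes only in rows, so rows that do not move let the fingers close, or fill a call up. It gives the time, the measured TCP pose, the force, the opening and the grip force at its end, in the units of the state.
- observe(): the state, without advancing time (a new reading comes with each control period).
- get_image(name): name is "scene" or "top" or "wrist"; returns the picture (480x640x3 uint8, blue, green, red); there is no depth.
- camera_info(name): a dict with "fx", "fy", "cx", "cy" (pixels), "world_to_cam" (4x4, takes a point from world to camera coordinates). Camera axes: x right, y down, z forward; pixel columns grow to the right and rows downward; lengths in m; the calibration is good to about 2 mm. A picture is of the moment at which its call begins: read the wrist's pose just before it. camera_info takes no time and is no camera call; for the wrist camera it gives the pose at the moment of the call.
- env.close_job(): hands the job in; it is judged then, once.
The state is a dict: "time_s": time; "q": joint angles; "qvel": joint speeds; "joint_efforts": joint torques, N m; "position": TCP position; "tool_rot": TCP orientation; "ft_force": force on the tool from outside, world axes, zero at the start; "wrist_torque": the same for the moment, N m; "grip_width": finger opening in m; "gripper_force": force on a finger pad.
Only numpy, scipy, OpenCV 4.12 (cv2) and the standard library are available. Lean on these libraries where they do the work, as an engineer would, in place of code of your own. Each camera call takes 0.05 s, during which the arm holds its last target. There are 200 camera calls.

### The job

Take the red hand nut from the blue parts tray, set it on the threaded stud of the sample grinder and screw it down until the sprung burr plate under it is pressed fully home, then let go. Unless it falls straight into the thread, first turn it gently backward (anticlockwise) until you feel the thread start drop, and only then forward; never force the nut against the thread. Leave the bowls, cup, spoon and brush where they are.

Things in the scene. Friction and masses are not known exactly. Their poses are not given: they have to be found in the camera images.
- nut_bar (a point): Centre of the grip bar of the red hand nut (loose, about 0.2 kg, varies), which stands bore down. The nut is a closed cap 52 mm across, 45 mm high; across its top stands the bar (wing): 52 mm long along the point's x, 10 mm thick along y, 24 mm high (12 mm above and below this point). z is the nut's axis, up. 57 mm above the underside. Half a turn of the bar looks and grips the same.
- nut_foot (a point): Centre of the nut's underside, on its axis, 57 mm below nut_bar, same axes. The bore opens here: 42 mm across for 18 mm, then a guide bore 30.4 mm across up to 41 mm deep, which slides over the stud's plain upper part.
- nut_pins (a point): On the nut's axis, 3 mm above its underside: the level of three radial steel pins in the bore, 4 mm thick, 120 degrees apart (one along +x), reaching in to 15.2 mm from the axis. They run in the stud's thread.
- parts_tray_in (a point): Centre of the inner floor (3 mm above the table) of the blue parts tray, 150 x 210 mm along its x and y, rim 14 mm high. The nut stands in its -y half; a brush lies in its +y half.
- deck (a point): Centre of the deck (top) of the fixed grey grinder, a box 150 x 140 x 85 mm. The brass stud stands on it, upright, in the middle of the burr plate. x and y are those of the grinder, not of the thread.
- stud_tip (a point): Tip of the stud on its axis, 52 mm above the deck: plain, 29 mm across, tapered to 17 mm over its top 4 mm. Below, the thread is 40 mm across, right-handed, with three starts: the nut goes down 22.5 mm per full clockwise turn (seen from above). How the starts are clocked about the axis is not known.
- stud_axis (a point): On the stud's axis, 26 mm above the deck, level with the flat lands on which the pins mostly come down (nut_foot then 1 mm below this point; 3 mm higher if on the stops, one at the clockwise end of each land). Clockwise, the pins jam at the stops. Anticlockwise, within 120 degrees, they slide off the land's other end and the loosely held nut drops 6 to 7 mm by its weight.
- nut_start_level (a point): On the stud's axis, 18 mm above the deck: nut_foot is here within 1 mm once the pins have dropped into the thread starts (a drop of 3 mm is merely off a stop). Anticlockwise is then blocked within 15 degrees. Free turning takes under 0.15 N m. A blocked nut is stiff, about 0.15 N m more per degree, so turn in small steps and stop at 0.3 to 0.4 N m; 80 N between nut and stud ruins the thread.
- nut_home_level (a point): On the stud's axis, 11.8 mm above the deck: where nut_foot is when home. Clockwise from the drop, the nut meets the burr plate after about 65 degrees, then presses it down (some 0.1 to 0.35 N m) and comes to a firm stop after about 110 to 150 degrees. Friction in the thread then holds it when released.
- burr_plate (a joint): How far the sprung burr plate (bare metal ring around the stud, 95 mm across, its top 14 mm above the grinder's deck when up) is pressed down, in m: 0 up, 0.0025 fully home. The spring gives about 4.5 N at first and 8 N fully down.
- bowl_a: White cupping bowl, loose, 84 mm across, 62 mm high, between grinder and tray; origin at the centre of its underside. Leave alone.
- bowl_b: Another such bowl, farther off. Leave alone.
- bowl_c: Another such bowl, farther off. Leave alone.
- bowl_d: Another such bowl, farther off. Leave alone.
- rinse_cup: Loose glass cup 72 mm across, 100 mm high, origin at the centre of its underside. Leave alone.
- spoon: Loose cupping spoon lying flat, 160 mm long along its x. Leave alone.
- burr_brush: Loose brush 120 mm long along its x, lying in the parts tray. Leave alone.

How it is judged (in metres and radians):
On the way:
1. the nut sits upright over the stud (horizontal distance between nut_foot and stud_axis below 0.005 m and z of nut_foot in the frame of stud_axis below 0.004 m and angle between nut_foot's own z axis and vertical below 0.15 rad), for 0.1 s.
At the end, for the whole second after the job is handed in: The nut is screwed upright on the stud (within 3 mm of its axis), released and at rest, its underside at least 12.5 mm below the stud's lands and the burr plate pressed at least 1.9 mm of its 2.5 mm, held down by the thread (value of joint burr_plate above 0.0019 m and horizontal distance between nut_foot and stud_axis below 0.003 m and z of nut_foot in the frame of stud_axis below -0.0125 m and angle between nut_foot's own z axis and vertical below 0.08 rad and linear speed of wing_nut below 0.01 m/s and contact force between wing_nut and stud above 2 N); the robot touches nothing.
It fails at once if the nut is forced against the stud's thread with more than 80 N (contact force between wing_nut and stud above 80 N).
It fails at once if a bowl, the cup, the spoon or the brush is moved more than 30 mm (distance of any of bowl_a, bowl_b, bowl_c, bowl_d, rinse_cup, spoon, burr_brush from where it was at the start of the episode above 0.03 m).
It also fails if it takes over 72 s, if anything falls off the work surface, if the arm or the gripper's body presses on something with over 40 N, if the wrist force passes 120 N, or if a joint passes its speed limit or range.

## Working session

There is one attempt and no reset: what is moved stays moved. The work goes in short steps, Python scripts to look and compute and a tool call to move; the robot and the scene stay as the last step left them, time stands still between calls to the robot, and variables do not carry over. Pictures are saved under pics/ and viewed, at most 10 in all, crops included, and the job is handed in when it is done.

Besides the shell and the picture viewer there is one more tool, called after ">>>" as name(argument=value, ...), one argument or row to a line, values as JSON. drive_tool: Moves the arm, as the interface text tells. Its arguments: {"type":"object","properties":{"offset":{"type":"array"},"turn":{"type":"array"},"hand":{"type":"array"},"newtons":{"type":"number"}},"required":["offset","turn","hand"]}

```bash
mkdir -p pics; ls; python3 - <<'E'
from rig import observe,get_image,camera_info,env
import cv2,numpy as np
print(observe()); print(env.hold_point_z)
for n in("top","scene"):
    cv2.imwrite(f"pics/{n}0.png",get_image(n)); c=camera_info(n); print(n,c)
E
```

```text
pics
{'time_s': 0.0, 'q': array([ 6.25500307e+01,  2.18412828e+01,  7.43854712e+01, -8.99673708e-04,
        8.38582517e+01, -1.23382652e+01]), 'qvel': array([ 0.07657844,  0.01933391, -0.02650081,  0.00102819,  0.00745409,
       -0.09484302]), 'joint_efforts': array([-2.80979686e-03, -4.48459411e+01, -2.31275475e+01, -3.14475528e-04,
        4.75205408e-03,  2.88768945e-05]), 'position': array([0.14327433, 0.53070158, 0.23070481]), 'tool_rot': array([[-9.65419736e-01,  2.60699606e-01, -6.70060223e-04],
       [ 2.60700292e-01,  9.65418876e-01, -1.32379026e-03],
       [ 3.01777187e-04, -1.45269814e-03, -9.99998899e-01]]), 'ft_force': array([-0.77032488, -0.30760202,  0.31499748]), 'wrist_torque': array([-0.00489145, -0.00024034, -0.00844251]), 'gripper_force': 0.0, 'grip_width': 0.08557778777448524}
0.0187
top {'fx': 574.7853622082083, 'fy': 574.7853622082083, 'cx': 317.9698290570981, 'cy': 243.9429315302223, 'world_to_cam': array([[ 0.00802725, -0.99969112,  0.02352086, -0.01859006],
       [-0.99347316, -0.01064936, -0.11356795,  0.60119387],
       [ 0.11378335, -0.02245571, -0.99325178,  0.98983898],
       [ 0.        ,  0.        ,  0.        ,  1.        ]])}
scene {'fx': 452.80850164197176, 'fy': 452.80850164197176, 'cx': 315.7223325449207, 'cy': 233.5829358818289, 'world_to_cam': array([[-0.50264191,  0.86446409, -0.00727701,  0.30018164],
       [ 0.52854286,  0.30063789, -0.79388872, -0.23872167],
       [-0.68410054, -0.40288796, -0.60801953,  1.371879  ],
       [ 0.        ,  0.        ,  0.        ,  1.        ]])}
```

View pics/top0.png

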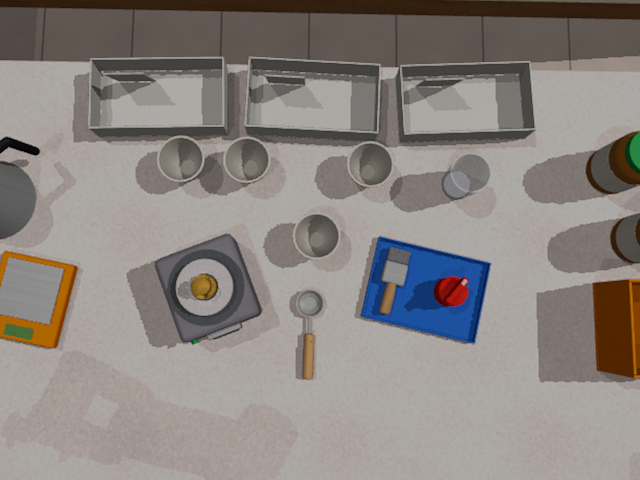

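View pics/scene0.png

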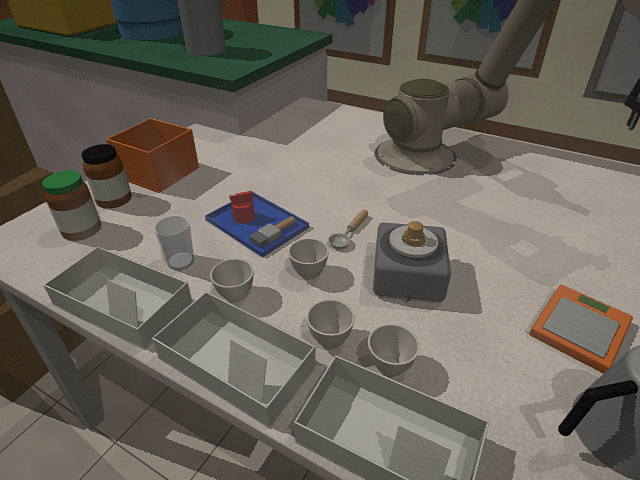

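The top view shows the red nut near (455,289) in the tray and the stud near (204,285) on the grinder. The scene view shows the nut near (243,205) and the stud near (414,232). I'll enlarge both views.

```bash
python3 - <<'E'
import cv2,numpy as np
t=cv2.imread("pics/top0.png");s=cv2.imread("pics/scene0.png")
def c(i,x,y,w=50,h=37): return cv2.resize(i[y:y+h,x:x+w],None,fx=8,fy=8,interpolation=cv2.INTER_CUBIC)
m=np.vstack([np.hstack([c(t,430,270),c(t,180,268)]),np.hstack([c(s,218,188),c(s,390,215)])])
cv2.imwrite("pics/m.png",m)
E
```

```text
(no output)
```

View pics/m.png

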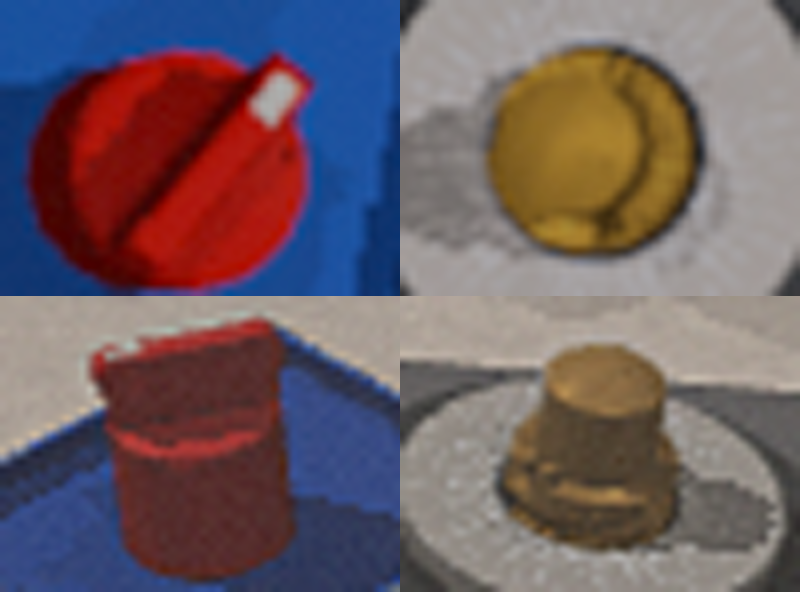

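```bash
cat >h.py <<'E'
import numpy as np
from rig import observe,get_image,camera_info,env
def plane(c,uv,z):
    W=np.array(c["world_to_cam"]);R,t=W[:3,:3],W[:3,3]
    d=R.T@np.array([(uv[0]-c["cx"])/c["fx"],(uv[1]-c["cy"])/c["fy"],1]);o=-R.T@t
    return o+d*(z-o[2])/d[2]
def proj(c,p):
    W=np.array(c["world_to_cam"]);q=W[:3,:3]@p+W[:3,3];return c["fx"]*q[0]/q[2]+c["cx"],c["fy"]*q[1]/q[2]+c["cy"]
E
python3 - <<'E'
from h import *
t=camera_info("top");s=camera_info("scene")
print("bar",plane(t,(456.5,290.4),.072),"ends",plane(t,(430+290/8,270+68/8),.072),plane(t,(430+128/8,270+262/8),.072))
print("bar scene ends",plane(s,(218+105/8,188+60/8),.072),plane(s,(218+270/8,188+30/8),.072))
print("stud top",plane(t,(200.4,285.5),.134), plane(t,(204.7,286.7),.107),"scene",plane(s,(415.6,224.9),.137))
for p in((90,370),): pass
E
```

```text
bar [ 0.51961231 -0.24973092  0.072     ] ends [ 0.54011857 -0.26694874  0.072     ] [ 0.4984445  -0.23130836  0.072     ]
bar scene ends [ 0.53988598 -0.262816    0.072     ] [ 0.50260621 -0.23043091  0.072     ]
stud top [0.52156366 0.17537897 0.134     ] [0.52075198 0.17318919 0.107     ] scene [0.52505362 0.17803739 0.137     ]
```

>>> drive_tool(
  offset=[
    [-0.71, -0.82, 0],
    [-0.71, -0.82, 0],
    [-0.71, -0.82, 0],
    [-0.71, -0.82, 0],
    [-0.71, -0.82, 0],
    [-0.71, -0.82, 0],
    [-0.71, -0.82, 0],
    [-0.71, -0.82, 0],
    [-0.71, -0.82, 0],
    [-0.71, -0.82, 0],
  ],
  turn=[
    [0, 0, 0],
    [0, 0, 0],
    [0, 0, 0],
    [0, 0, 0],
    [0, 0, 0],
    [0, 0, 0],
    [0, 0, 0],
    [0, 0, 0],
    [0, 0, 0],
    [0, 0, 0],
  ],
  hand=[1, 1, 1, 1, 1, 1, 1, 1, 1, 1],
  newtons=60,
)

```text
time_s: 1.35
position: [0.3323, 0.1389, 0.2312]
tool_rot: [[-0.965, 0.261, -0.0], [0.261, 0.965, 0.0], [0.0, 0.0, -1.0]]
ft_force: [0.4, 1.5, -0.2]
grip_width: 0.0856
gripper_force: 0.0
```

>>> drive_tool(
  offset=[
    [-0.71, -0.82, 0],
    [-0.71, -0.82, 0],
    [-0.71, -0.82, 0],
    [-0.71, -0.82, 0],
    [-0.71, -0.82, 0],
    [-0.71, -0.82, 0],
    [-0.71, -0.82, 0],
    [-0.71, -0.82, 0],
    [-0.71, -0.82, 0],
    [-0.71, -0.82, 0],
  ],
  turn=[
    [0, 0, 0],
    [0, 0, 0],
    [0, 0, 0],
    [0, 0, 0],
    [0, 0, 0],
    [0, 0, 0],
    [0, 0, 0],
    [0, 0, 0],
    [0, 0, 0],
    [0, 0, 0],
  ],
  hand=[1, 1, 1, 1, 1, 1, 1, 1, 1, 1],
)

```text
time_s: 2.6
position: [0.5211, -0.2517, 0.2309]
tool_rot: [[-0.965, 0.261, -0.001], [0.261, 0.965, 0.001], [0.001, 0.0, -1.0]]
ft_force: [0.1, 0.8, 0.7]
grip_width: 0.0854
gripper_force: 0.0
```

>>> drive_tool(
  offset=[
    [0, 0, 0.3],
    [0, 0, 0.3],
    [0, 0, 0.2],
    [0, 0, 0.2],
    [0, 0, 0],
    [0, 0, 0],
    [0, 0, 0],
    [0, 0, 0],
    [0, 0, 0],
    [0, 0, 0],
  ],
  turn=[
    [0, 0, 0.85],
    [0, 0, 0.85],
    [0, 0, 0.85],
    [0, 0, 0.85],
    [0, 0, 0.83],
    [0, 0, 0],
    [0, 0, 0],
    [0, 0, 0],
    [0, 0, 0],
    [0, 0, 0],
  ],
  hand=[1, 1, 1, 1, 1, 1, 1, 1, 1, 1],
)

```text
time_s: 3.85
position: [0.5207, -0.2505, 0.1913]
tool_rot: [[-0.761, 0.649, 0.0], [0.649, 0.761, -0.0], [-0.0, 0.0, -1.0]]
ft_force: [0.1, -0.5, -0.1]
grip_width: 0.0857
gripper_force: 0.0
```

```bash
python3 - <<'E'
from h import *;import cv2
c=camera_info("wrist");im=get_image("wrist");cv2.imwrite("pics/w1.png",im)
np.save("w1.npy",c,allow_pickle=True)
o=observe();print(o["position"],o["q"]);print(proj(c,np.array([.5196,-.2497,.072])),c)
E
```

```text
[ 0.52070934 -0.2504366   0.19133581] [-3.74186755e+01  2.63361414e+01  7.37103687e+01  4.05627839e-05
  7.99535195e+01 -8.69360109e+01]
(np.float64(319.08524005364484), np.float64(233.44861979500288)) {'fx': 415.95753326832, 'fy': 415.95753326832, 'cx': 318.5274063111809, 'cy': 242.56144824050688, 'world_to_cam': array([[ 6.49610718e-01,  7.60266940e-01,  3.08436172e-04,
        -1.47359654e-01],
       [ 7.27188807e-01, -6.21465344e-01,  2.91508600e-01,
        -5.59923411e-01],
       [ 2.21816034e-01, -1.89142820e-01, -9.56568158e-01,
         1.76041935e-01],
       [ 0.00000000e+00,  0.00000000e+00,  0.00000000e+00,
         1.00000000e+00]])}
```

View pics/w1.png

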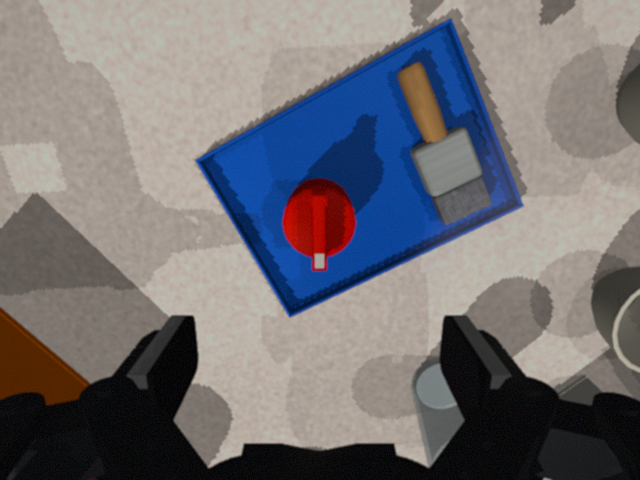

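The wrist view has the bar upright at column 319, rows 195–271, with its centre at about (319,233). That matches the projected estimate. I'll descend and grip.

>>> drive_tool(
  offset=[
    [0.03, 0, 0.7],
    [0, 0, 0.7],
    [0, 0, 0.7],
    [0, 0, 0.7],
    [0, 0, 0.7],
    [0, 0, 0],
    [0, 0, 0],
    [0, 0, 0],
    [0, 0, 0],
    [0, 0, 0],
  ],
  turn=[
    [0, 0, 0],
    [0, 0, 0],
    [0, 0, 0],
    [0, 0, 0],
    [0, 0, 0],
    [0, 0, 0],
    [0, 0, 0],
    [0, 0, 0],
    [0, 0, 0],
    [0, 0, 0],
  ],
  hand=[1, 1, 1, 1, 1, 0.6, 0, 0, 0, 0],
  newtons=60,
)

```text
time_s: 5.15
position: [0.5202, -0.2499, 0.0522]
tool_rot: [[-0.761, 0.649, 0.001], [0.649, 0.761, -0.001], [-0.002, 0.0, -1.0]]
ft_force: [0.1, 0.7, 6.8]
grip_width: 0.0089
gripper_force: 60.3
```

>>> drive_tool(
  offset=[
    [0, 0, -0.6],
    [0, 0, -1],
    [0, 0, -1],
    [0, 0, -1],
    [0, 0, -0.5],
    [0.924, 0.526, 0],
    [0.924, 0.526, 0],
    [0.924, 0.526, 0],
    [0.924, 0.526, 0],
    [0.924, 0.526, 0],
  ],
  turn=[
    [0, 0, 0],
    [0, 0, 0.83],
    [0, 0, 0.83],
    [0, 0, 0.83],
    [0, 0, 0.83],
    [0, 0, 0],
    [0, 0, 0],
    [0, 0, 0],
    [0, 0, 0],
    [0, 0, 0],
  ],
  hand=[0, 0, 0, 0, 0, 0, 0, 0, 0, 0],
)

```text
time_s: 6.4
position: [0.5196, -0.0356, 0.2151]
tool_rot: [[-0.494, 0.87, -0.001], [0.87, 0.494, 0.0], [0.001, -0.001, -1.0]]
ft_force: [-0.1, 0.6, -1.6]
grip_width: 0.0088
gripper_force: 59.2
```

>>> drive_tool(
  offset=[
    [0.924, 0.526, 0],
    [0.924, 0.526, 0],
    [0.924, 0.526, 0],
    [0.924, 0.526, 0],
    [0.924, 0.526, 0],
    [0, 0, 0],
    [0, 0, 0],
    [0, 0, 0],
    [0, 0, 0],
    [0, 0, 0],
  ],
  turn=[
    [0, 0, 0],
    [0, 0, 0],
    [0, 0, 0],
    [0, 0, 0],
    [0, 0, 0],
    [0, 0, 0],
    [0, 0, 0],
    [0, 0, 0],
    [0, 0, 0],
    [0, 0, 0],
  ],
  hand=[0, 0, 0, 0, 0, 0, 0, 0, 0, 0],
)

```text
time_s: 7.65
position: [0.5204, 0.1751, 0.2154]
tool_rot: [[-0.493, 0.87, -0.0], [0.87, 0.493, -0.0], [-0.0, -0.0, -1.0]]
ft_force: [0.1, -0.6, -2.7]
grip_width: 0.0088
gripper_force: 59.2
```

```bash
python3 - <<'E'
from h import *;import cv2
o=observe();print(o)
c=camera_info("wrist");w=get_image("wrist");t=get_image("top");s=get_image("scene")
np.save("w2.npy",c,allow_pickle=True)
for n,i in(("w",w),("t",t),("s",s)):cv2.imwrite(f"pics/{n}2.png",i)
print(proj(c,np.array([.5215,.1755,.137])))
def cr(i,x,y,w=80,h=60,f=5): return cv2.resize(i[y:y+h,x:x+w],None,fx=f,fy=f,interpolation=cv2.INTER_CUBIC)
cv2.imwrite("pics/m2.png",np.vstack([np.hstack([cv2.resize(w,(400,300)),cr(t,160,250)]),np.hstack([cr(s,375,165),cr(s,355,195,120,90,10/3)])]))
E
```

```text
{'time_s': 7.65, 'q': array([ 6.24569059e+00,  2.23977692e+01,  7.61200124e+01, -1.02105079e-03,
        8.14824138e+01, -2.32957683e+01]), 'qvel': array([ 0.20246797, -0.01682075, -0.13993692, -0.10386215,  0.02320193,
       -0.00579752]), 'joint_efforts': array([-6.75645238e-02, -4.60277224e+01, -2.33723581e+01, -2.70922232e-03,
        6.83412964e-04, -1.70259842e-03]), 'position': array([0.52036142, 0.17514625, 0.21535853]), 'tool_rot': array([[-4.93055511e-01,  8.69997852e-01, -1.47179818e-06],
       [ 8.69997852e-01,  4.93055511e-01, -1.78904522e-05],
       [-1.48389768e-05, -1.01014473e-05, -1.00000000e+00]]), 'ft_force': array([ 0.08822864, -0.62703909, -2.68206809]), 'wrist_torque': array([ 0.00991853, -0.02995499,  0.03314113]), 'gripper_force': 59.23392176628113, 'grip_width': 0.00878905992468767}
(np.float64(321.4635659749938), np.float64(255.90585331974899))
```

View pics/m2.png

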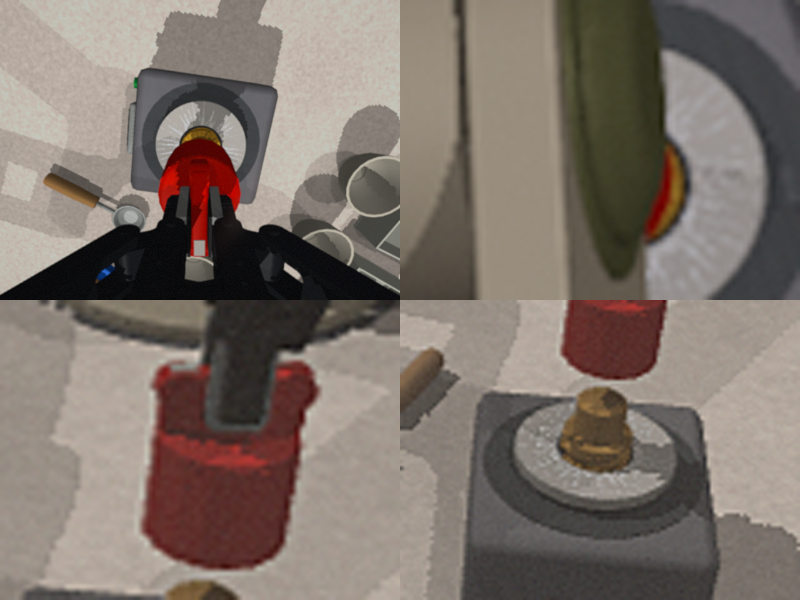

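The wrist view shows the nut gripped over the stud tip, at full-image pixel (400,265). The scene crop shows the nut hanging upright. I'll refine the stud axis by fitting a circle to the burr plate rim.

```bash
python3 - <<'E'
from h import *;import cv2
from scipy.optimize import least_squares
def fit(P,r=None):
    P=np.array(P)[:,:2]
    f=lambda p:np.hypot(*(P-p[:2]).T)-p[2]
    s=least_squares(f,[*P.mean(0),.045],loss="soft_l1",f_scale=.001);return s.x,np.std(s.fun)
for n,seed,box in(("top",(222,300),(150,230,270,350)),("scene",(395,245),(370,215,460,310))):
    g=cv2.cvtColor(cv2.imread(f"pics/{n}0.png"),cv2.COLOR_BGR2GRAY).astype(float)
    c=camera_info(n);q0=np.array([.522,.1755,.099])
    for z,ctr in((.099,q0),):
        P=[]
        for a in np.radians(np.arange(0,360,3)):
            rs=np.arange(.040,.056,.0003)
            uv=np.array([proj(c,ctr+r*np.array([np.cos(a),np.sin(a),0])) for r in rs],np.float32)
            v=cv2.GaussianBlur(cv2.remap(g.astype(np.float32),uv[:,:1],uv[:,1:],cv2.INTER_LINEAR),(1,5),0)[:,0]
            d=v[:-4]-v[4:]; k=d.argmax()
            if d[k]>15:P.append(ctr+rs[k+2]*np.array([np.cos(a),np.sin(a),0]))
        print(n,len(P),fit(P))
# nut mask in scene2: bottom rim
s=cv2.imread("pics/s2.png").astype(int);c=camera_info("scene")
m=((s[...,2]>70)&(s[...,2]>1.8*s[...,1])).astype(np.uint8);m[:, :395]=0;m[:,445:]=0
for r in range(236,286,4):
    x=np.where(m[r])[0]
    if len(x): print(r,x.min(),x.max(),len(x))
m=m[:290]
pr=[]
for p in((.5204,.1751),):
    a=np.radians(np.arange(0,360,2))
    for zz,h in((.166,'foot'),(.211,'captop')):
        uv=np.array([proj(c,np.array([p[0]+.026*np.cos(t),p[1]+.026*np.sin(t),zz])) for t in a]);print(h,uv.min(0),uv.max(0))
x=np.where(m.any(0))[0];y=np.where(m.any(1))[0];print(x.min(),x.max(),y.min(),y.max())
E
```

```text
top 120 (array([0.52126712, 0.17576365, 0.04701867]), np.float64(0.0002814617207600401))
scene 104 (array([0.52019749, 0.17621542, 0.04660636]), np.float64(0.0006317158928764711))
foot [402.83354442 202.89739943] [431.18782132 218.7399866 ]
captop [405.55906816 182.58387278] [434.89330005 197.91776185]
404 437 177 218
```

```bash
python3 - <<'E'
from h import *;import cv2
s=cv2.imread("pics/s2.png").astype(np.float32);c=camera_info("scene")
# sub-pixel edges of body: redness profile
red=s[...,2]-s[...,1]
for r in(196,200,203,206,209):
    v=red[r,390:450];th=v.max()*.4
    k=np.where(v>th)[0];a,b=k[0],k[-1]
    L=390+a-(v[a]-th)/(v[a]-v[a-1]);R=390+b+(v[b]-th)/(v[b]-v[b+1])
    # predicted silhouette row r: interpolate cylinder sides
    a_=np.radians(np.arange(0,360,2));pt=[]
    for z in np.arange(.166,.211,.001):
        pt+= [proj(c,np.array([.5204+.026*np.cos(t),.1751+.026*np.sin(t),z])) for t in a_]
    pt=np.array(pt);sel=pt[abs(pt[:,1]-r)<.6][:,0]
    print(r,L,R,(L+R)/2,"pred",sel.min(),sel.max(),(sel.min()+sel.max())/2)
E
```

```text
196 405.3733333349228 432.6869564652443 419.03014490008354 pred 404.5316288228775 434.25664721785404 419.39413802036574
200 403.7185184955597 433.9800000190735 418.8492592573166 pred 403.9866403017021 433.5366650236351 418.7616526626686
203 403.6965517401695 433.56571424007416 418.63113299012184 pred 403.60579631316637 432.9713846925139 418.2885905028401
206 403.2000000476837 432.50555551052094 417.8527777791023 pred 403.19118441639307 432.43104236583105 417.81111339111203
209 402.58064517378807 432.38461539149284 417.48263028264046 pred 402.833544417484 431.89476790952847 417.3641561635062
```

>>> drive_tool(
  offset=[
    [0.008, 0.022, 0.4],
    [0, 0, 0.4],
    [0, 0, 0.25],
    [0, 0, 0.05],
    [0, 0, 0.05],
    [0, 0, 0.05],
    [0, 0, 0],
    [0, 0, 0],
    [0, 0, 0],
    [0, 0, 0],
  ],
  turn=[
    [0, 0, 0],
    [0, 0, 0],
    [0, 0, 0],
    [0, 0, 0],
    [0, 0, 0],
    [0, 0, 0],
    [0, 0, 0],
    [0, 0, 0],
    [0, 0, 0],
    [0, 0, 0],
  ],
  hand=[0, 0, 0, 0, 0, 0, 0, 0, 0, 0],
)

```text
time_s: 9.05
position: [0.5209, 0.1763, 0.1674]
tool_rot: [[-0.494, 0.87, 0.0], [0.87, 0.494, -0.0], [-0.0, 0.0, -1.0]]
ft_force: [-0.1, 0.2, -2.2]
grip_width: 0.0085
gripper_force: 59.3
```

```bash
cat >o.py <<'E'
from h import *
np.set_printoptions(precision=4,suppress=True)
o=observe();R=o["tool_rot"];print(o["time_s"],"pos",o["position"],"F",o["ft_force"],"T",o["wrist_torque"],"q1,6",o["q"][[0,5]],"yaw",np.degrees(np.arctan2(R[1,0],R[0,0])),"tilt",R[:2,2],"foot-land",o["position"][2]-.0492-.111)
E
python3 o.py
```

```text
9.05 pos [0.5209 0.1763 0.1674] F [-0.1023  0.2268 -2.171 ] T [ 0.0723 -0.0099  0.0247] q1,6 [  6.365  -23.2227] yaw 119.58794545184236 tilt [ 0.0001 -0.    ] foot-land 0.007168140394268621
```

>>> drive_tool(
  offset=[
    [0, 0, 0.04],
    [0, 0, 0.04],
    [0, 0, 0.04],
    [0, 0, 0.04],
    [0, 0, 0.04],
    [0, 0, 0.02],
    [0, 0, 0],
    [0, 0, 0],
    [0, 0, 0],
    [0, 0, 0],
  ],
  turn=[
    [0, 0, 0],
    [0, 0, 0],
    [0, 0, 0],
    [0, 0, 0],
    [0, 0, 0],
    [0, 0, 0],
    [0, 0, 0],
    [0, 0, 0],
    [0, 0, 0],
    [0, 0, 0],
  ],
  hand=[0, 0, 0, 0, 0, 0, 0, 0, 0, 0],
)

```text
time_s: 10.3
position: [0.521, 0.1764, 0.159]
tool_rot: [[-0.494, 0.87, 0.001], [0.87, 0.494, 0.0], [-0.0, 0.001, -1.0]]
ft_force: [-2.3, 0.1, 4.9]
grip_width: 0.0088
gripper_force: 60.3
```

```bash
python3 o.py
```

```text
10.3 pos [0.521  0.1764 0.159 ] F [-2.3035  0.0823  4.9384] T [-0.093   0.3851 -0.011 ] q1,6 [  6.3666 -23.2227] yaw 119.58932716575224 tilt [0.0007 0.0001] foot-land -0.0012491996319885929
```

Contact is at land level, so the nut is on the lands. I'll turn anticlockwise in small steps with a light press.

>>> drive_tool(
  offset=[
    [0, -0.007, 0.02],
    [0, 0, 0],
    [0, 0, 0],
    [0, 0, 0],
    [0, 0, 0],
    [0, 0, 0],
    [0, 0, 0],
    [0, 0, 0],
    [0, 0, 0],
    [0, 0, 0],
  ],
  turn=[
    [0, 0, 0],
    [0, 0, -0.3],
    [0, 0, -0.3],
    [0, 0, -0.3],
    [0, 0, -0.3],
    [0, 0, -0.3],
    [0, 0, -0.3],
    [0, 0, -0.3],
    [0, 0, -0.3],
    [0, 0, 0],
  ],
  hand=[0, 0, 0, 0, 0, 0, 0, 0, 0, 0],
)

```text
time_s: 11.55
position: [0.5208, 0.1763, 0.1575]
tool_rot: [[-0.695, 0.719, 0.0], [0.719, 0.695, 0.0], [-0.0, 0.0, -1.0]]
ft_force: [2.0, 1.2, -0.8]
grip_width: 0.0086
gripper_force: 59.5
```

```bash
python3 o.py
```

```text
11.55 pos [0.5208 0.1763 0.1575] F [ 2.0037  1.153  -0.8396] T [ 0.0885 -0.5506  0.005 ] q1,6 [  6.3553 -37.6516] yaw 134.00478031683386 tilt [0.0002 0.0002] foot-land -0.002699926957669199
```

>>> drive_tool(
  offset=[
    [0, 0, 0.02],
    [0, 0, 0.02],
    [0, 0, 0.02],
    [0, 0, 0.02],
    [0, 0, 0.02],
    [0, 0, 0.02],
    [0, 0, 0.01],
    [0, 0, 0],
    [0, 0, 0],
    [0, 0, 0],
  ],
  turn=[
    [0, 0, 0],
    [0, 0, 0],
    [0, 0, 0],
    [0, 0, 0],
    [0, 0, 0],
    [0, 0, 0],
    [0, 0, 0],
    [0, 0, 0],
    [0, 0, 0],
    [0, 0, 0],
  ],
  hand=[0, 0, 0, 0, 0, 0, 0, 0, 0, 0],
)

```text
time_s: 12.8
position: [0.5206, 0.1762, 0.1524]
tool_rot: [[-0.694, 0.72, -0.0], [0.72, 0.694, -0.0], [0.0, -0.0, -1.0]]
ft_force: [2.6, 0.4, -1.6]
grip_width: 0.0085
gripper_force: 59.3
```

```bash
python3 o.py
```

```text
12.8 pos [0.5206 0.1762 0.1524] F [ 2.561   0.3836 -1.5599] T [ 0.146  -0.5077 -0.0127] q1,6 [  6.3515 -37.6334] yaw 133.98550964606878 tilt [-0.0003 -0.0001] foot-land -0.007789707075152516
```

>>> drive_tool(
  offset=[
    [-0.004, 0.005, 0.01],
    [0, 0, 0.01],
    [0, 0, 0.005],
    [0, 0, 0.005],
    [0, 0, 0.005],
    [0, 0, 0.005],
    [0, 0, 0.005],
    [0, 0, 0.005],
    [0, 0, 0.005],
    [0, 0, 0],
  ],
  turn=[
    [0, 0, 0],
    [0, 0, 0],
    [0, 0, 0.5],
    [0, 0, 0.5],
    [0, 0, 0.5],
    [0, 0, 0.5],
    [0, 0, 0.5],
    [0, 0, 0.5],
    [0, 0, 0.5],
    [0, 0, 0],
  ],
  hand=[0, 0, 0, 0, 0, 0, 0, 0, 0, 0],
)

```text
time_s: 14.05
position: [0.5207, 0.1763, 0.1507]
tool_rot: [[-0.391, 0.92, -0.0], [0.92, 0.391, 0.0], [0.0, -0.0, -1.0]]
ft_force: [-1.1, 0.9, 4.6]
grip_width: 0.0089
gripper_force: 60.2
```

```bash
python3 o.py
```

```text
14.05 pos [0.5207 0.1763 0.1507] F [-1.1352  0.936   4.5645] T [ 0.2286  0.2405 -0.0591] q1,6 [  6.3572 -16.6541] yaw 113.00854916799393 tilt [-0.0001  0.0001] foot-land -0.009548077640016292
```

>>> drive_tool(
  offset=[
    [0, 0, 0.005],
    [0, 0, 0.005],
    [0, 0, 0.005],
    [0, 0, 0.004],
    [0, 0, 0.005],
    [0, 0, 0.004],
    [0, 0, 0.005],
    [0, 0, 0.004],
    [0, 0, 0.005],
    [0, 0, 0],
  ],
  turn=[
    [0, 0, 0.5],
    [0, 0, 0.5],
    [0, 0, 0.5],
    [0, 0, 0.5],
    [0, 0, 0.5],
    [0, 0, 0.5],
    [0, 0, 0.5],
    [0, 0, 0.5],
    [0, 0, 0.5],
    [0, 0, 0],
  ],
  hand=[0, 0, 0, 0, 0, 0, 0, 0, 0, 0],
)

```text
time_s: 15.3
position: [0.5209, 0.1761, 0.149]
tool_rot: [[0.069, 0.998, 0.0], [0.998, -0.069, -0.0], [-0.0, 0.0, -1.0]]
ft_force: [-0.8, 0.2, 5.2]
grip_width: 0.0088
gripper_force: 60.3
```

```bash
python3 o.py
```

```text
15.3 pos [0.5209 0.1761 0.149 ] F [-0.783   0.1866  5.2298] T [-0.0943  0.1641 -0.1204] q1,6 [ 6.3474 10.2918] yaw 86.05966320430217 tilt [ 0.0003 -0.0002] foot-land -0.01123164275740611
```

>>> drive_tool(
  offset=[
    [0, 0, 0.005],
    [0, 0, 0.005],
    [0, 0, 0.005],
    [0, 0, 0.004],
    [0, 0, 0.005],
    [0, 0, 0.004],
    [0, 0, 0.005],
    [0, 0, 0],
    [0, 0, 0],
    [0, 0, 0],
  ],
  turn=[
    [0, 0, 0.5],
    [0, 0, 0.5],
    [0, 0, 0.5],
    [0, 0, 0.5],
    [0, 0, 0.5],
    [0, 0, 0.5],
    [0, 0, 0.5],
    [0, 0, 0],
    [0, 0, 0],
    [0, 0, 0],
  ],
  hand=[0, 0, 0, 0, 0, 0, 0, 0, 0, 0],
)

```text
time_s: 16.55
position: [0.5211, 0.1761, 0.1478]
tool_rot: [[0.421, 0.907, 0.001], [0.907, -0.421, -0.0], [0.0, 0.001, -1.0]]
ft_force: [-0.2, -1.1, 7.5]
grip_width: 0.0084
gripper_force: 60.4
```

```bash
python3 o.py
```

```text
16.55 pos [0.5211 0.1761 0.1478] F [-0.2165 -1.0594  7.4907] T [-0.0817  0.0488 -0.1066] q1,6 [ 6.3484 31.26  ] yaw 65.09304002842282 tilt [ 0.001  -0.0001] foot-land -0.012387184161553697
```

>>> drive_tool(
  offset=[
    [0, 0, 0.004],
    [0, 0, 0.004],
    [0, 0, 0.004],
    [0, 0, 0.004],
    [0, 0, 0.004],
    [0, 0, 0.004],
    [0, 0, 0.004],
    [0, 0, 0.004],
    [0, 0, 0],
    [0, 0, 0],
  ],
  turn=[
    [0, 0, 0.4],
    [0, 0, 0.4],
    [0, 0, 0.4],
    [0, 0, 0.4],
    [0, 0, 0.4],
    [0, 0, 0.4],
    [0, 0, 0.4],
    [0, 0, 0.4],
    [0, 0, 0],
    [0, 0, 0],
  ],
  hand=[0, 0, 0, 0, 0, 0, 0, 0, 0, 0],
)

```text
time_s: 17.8
position: [0.5212, 0.1762, 0.1466]
tool_rot: [[0.696, 0.718, 0.001], [0.718, -0.696, -0.0], [0.001, 0.001, -1.0]]
ft_force: [-0.7, 0.7, 7.4]
grip_width: 0.0084
gripper_force: 60.4
```

```bash
python3 o.py
```

```text
17.8 pos [0.5212 0.1762 0.1466] F [-0.7235  0.7292  7.3954] T [-0.0233  0.0416 -0.0657] q1,6 [ 6.3488 50.4597] yaw 45.89288830646442 tilt [ 0.0013 -0.0001] foot-land -0.013595054343284688
```

>>> drive_tool(
  offset=[
    [0, 0, 0.003],
    [0, 0, 0.003],
    [0, 0, 0.003],
    [0, 0, 0.003],
    [0, 0, 0.003],
    [0, 0, 0.003],
    [0, 0, 0],
    [0, 0, 0],
    [0, 0, 0],
    [0, 0, 0],
  ],
  turn=[
    [0, 0, 0.3],
    [0, 0, 0.3],
    [0, 0, 0.3],
    [0, 0, 0.3],
    [0, 0, 0.3],
    [0, 0, 0.3],
    [0, 0, 0],
    [0, 0, 0],
    [0, 0, 0],
    [0, 0, 0],
  ],
  hand=[0, 0, 0, 0, 0, 0, 0, 0, 0, 0],
)

```text
time_s: 19.05
position: [0.5213, 0.1762, 0.146]
tool_rot: [[0.818, 0.575, 0.002], [0.575, -0.818, -0.0], [0.001, 0.001, -1.0]]
ft_force: [-0.3, -1.1, 8.1]
grip_width: 0.0088
gripper_force: 60.6
```

```bash
python3 o.py
```

```text
19.05 pos [0.5213 0.1762 0.146 ] F [-0.2607 -1.1499  8.13  ] T [-0.0766  0.061  -0.0258] q1,6 [ 6.3485 61.2543] yaw 35.09854288222863 tilt [ 0.0016 -0.    ] foot-land -0.014153013258072153
```

>>> drive_tool(
  offset=[
    [0, 0, -0.01],
    [0, 0, -0.01],
    [0, 0, -0.01],
    [0, 0, 0],
    [0, 0, 0],
    [0, 0, 0],
    [0, 0, 0],
    [0, 0, 0],
    [0, 0, 0],
    [0, 0, 0],
  ],
  turn=[
    [0, 0, 0],
    [0, 0, 0.2],
    [0, 0, 0.2],
    [0, 0, 0.2],
    [0, 0, 0.2],
    [0, 0, 0.2],
    [0, 0, 0.2],
    [0, 0, 0.2],
    [0, 0, 0],
    [0, 0, 0],
  ],
  hand=[0, 0, 0, 0, 0, 0, 0, 0, 0, 0],
)

```text
time_s: 20.3
position: [0.5208, 0.1762, 0.1465]
tool_rot: [[0.894, 0.448, -0.0], [0.448, -0.894, 0.0], [-0.0, -0.0, -1.0]]
ft_force: [-0.2, 0.8, 4.1]
grip_width: 0.0085
gripper_force: 60.0
```

```bash
python3 o.py
```

```text
20.3 pos [0.5208 0.1762 0.1465] F [-0.2368  0.7795  4.0757] T [ 0.0071  0.0382 -0.0294] q1,6 [ 6.3534 69.7659] yaw 26.58560929353162 tilt [-0.0002  0.0001] foot-land -0.01373214836999255
```

>>> drive_tool(
  offset=[
    [0, 0, 0],
    [0, 0, 0.002],
    [0, 0, 0.002],
    [0, 0, 0.002],
    [0, 0, 0.002],
    [0, 0, 0.002],
    [0, 0, 0.002],
    [0, 0, 0],
    [0, 0, 0],
    [0, 0, 0],
  ],
  turn=[
    [0, 0, 0.2],
    [0, 0, 0.2],
    [0, 0, 0.2],
    [0, 0, 0.2],
    [0, 0, 0.2],
    [0, 0, 0.2],
    [0, 0, 0.2],
    [0, 0, 0],
    [0, 0, 0],
    [0, 0, 0],
  ],
  hand=[0, 0, 0, 0, 0, 0, 0, 0, 0, 0],
)

```text
time_s: 21.55
position: [0.5209, 0.1762, 0.1461]
tool_rot: [[0.95, 0.312, 0.0], [0.312, -0.95, 0.0], [0.0, -0.0, -1.0]]
ft_force: [0.6, 0.0, 2.9]
grip_width: 0.0089
gripper_force: 60.0
```

```bash
python3 o.py
```

```text
21.55 pos [0.5209 0.1762 0.1461] F [0.6127 0.0119 2.9426] T [ 0.1098 -0.011  -0.0995] q1,6 [ 6.3499 78.1653] yaw 18.184248782381406 tilt [0. 0.] foot-land -0.01413751202103937
```

>>> drive_tool(
  offset=[
    [0, 0, 0],
    [0, 0, 0],
    [0, 0, 0.002],
    [0, 0, 0.002],
    [0, 0, 0.002],
    [0, 0, 0],
    [0, 0, 0],
    [0, 0, 0],
    [0, 0, 0],
    [0, 0, 0],
  ],
  turn=[
    [0, 0, 0.2],
    [0, 0, 0.2],
    [0, 0, 0.2],
    [0, 0, 0.2],
    [0, 0, 0.2],
    [0, 0, 0.2],
    [0, 0, 0],
    [0, 0, 0],
    [0, 0, 0],
    [0, 0, 0],
  ],
  hand=[0, 0, 0, 0, 0, 0, 0, 0, 0, 0],
)

```text
time_s: 22.8
position: [0.521, 0.1763, 0.146]
tool_rot: [[0.982, 0.19, 0.0], [0.19, -0.982, 0.0], [0.0, -0.0, -1.0]]
ft_force: [0.8, 1.1, 4.5]
grip_width: 0.0089
gripper_force: 60.5
```

```bash
python3 o.py
```

```text
22.8 pos [0.521  0.1763 0.146 ] F [0.7755 1.1217 4.4521] T [0.17   0.0276 0.4389] q1,6 [ 6.3593 85.3846] yaw 10.97407526794592 tilt [0.0004 0.0001] foot-land -0.01421970067714702
```

A firm stop at 0.44 N m at home level, after 123° clockwise. I'll release and retreat upward.

>>> drive_tool(
  offset=[
    [0, 0, 0],
    [0, 0, 0],
    [0, 0, 0],
    [0, 0, 0],
    [0, 0, 0],
    [0, 0, 0],
    [0, 0, -0.5],
    [0, 0, -1],
    [0, 0, -1],
    [0, 0, 0],
  ],
  turn=[
    [0, 0, 0],
    [0, 0, 0],
    [0, 0, 0],
    [0, 0, 0],
    [0, 0, 0],
    [0, 0, 0],
    [0, 0, 0],
    [0, 0, 0],
    [0, 0, 0],
    [0, 0, 0],
  ],
  hand=[0.3, 0.6, 0.6, 0.6, 0.6, 0.6, 0.6, 0.6, 0.6, 0.6],
)

```text
time_s: 24.05
position: [0.5219, 0.1764, 0.2488]
tool_rot: [[0.982, 0.191, 0.006], [0.191, -0.982, 0.001], [0.006, 0.001, -1.0]]
ft_force: [-0.8, -0.3, -0.4]
grip_width: 0.0512
gripper_force: 0.0
```

```bash
python3 - <<'E'
from h import *;import cv2
o=observe();print(o["position"],o["ft_force"],o["grip_width"])
w=get_image("wrist");s=get_image("scene")
cv2.imwrite("pics/m3.png",np.hstack([cv2.resize(w,(400,300)),cv2.resize(s[195:270,365:465],(400,300),interpolation=cv2.INTER_CUBIC)]))
c=camera_info("wrist")
p=lambda z:proj(c,np.array([.521,.1762,z]));print(p(.1658))
E
```

```text
[0.52187828 0.17637497 0.2487555 ] [-0.8238972  -0.27450903 -0.41080235] 0.051229462252678055
(np.float64(318.0676002324637), np.float64(253.9318429292666))
```

View pics/m3.png

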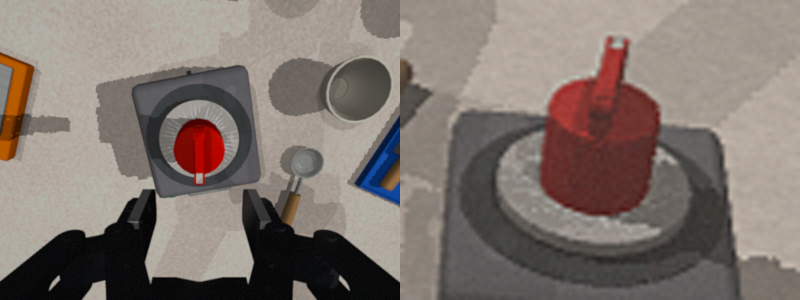

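The nut is seated upright on the plate, and its bar at column 200 of the wrist crop is still in line with the gripper, so it has not unwound. The bowl, spoon and tray in view look undisturbed. I'll hand the job in.

```bash
python3 -c "
from rig import env;print(env.close_job())"
```

```text
the job is handed in; nothing more can be done
None
```

The nut is screwed onto the stud to a firm stop at home level, released and the job handed in at about 24 s. No verdict came back, and the burr plate's travel was only inferred from the nut's height.

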